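# Seat the slide carrier in the slotted staining dish

### The arm

A 7-joint arm with a two-finger parallel gripper is mounted at the origin on the work surface. World frame = base frame: x ahead of the robot, y to its left, z up, the work surface at z = 0. Lengths are in m, angles in rad, forces in N, time in s.
With the tool pointing down it reaches from about 0.425 to 0.95 m from the base axis. Payload 4.7 kg.
Tool frame: the origin (TCP) lies midway between the tips of the shut fingers; the grasp point (between the pads) lies 19 mm behind it (bot.grip_depth is the distance from the TCP to the grasp point, in m); z points along the fingers, y is the line along which they close (so a half turn about z gives the same grasp; the last joint's range is limited). The gripper opens to 85 mm and grips with 20 to 120 N. Pads are 22 mm wide; open, the fingers measure 114 mm over their backs; the gripper's body (76 mm by 85 mm) begins 54 mm behind the grasp point. The pads swing forward as they close: fully open they stand 13 mm farther back than shut.
Start: joints at [1.137, 0.469, -0.049, 1.532, 0.024, 1.141, -0.082], TCP at [0.266, -0.62, 0.231] pointing down, gripper open.
Joint ranges: [-2.59, 2.59], [-0.33, 1.99], [-1.39, 1.29], [0.1, 2.45], [-1.04, 4.18], [0.21, 1.99], [-2.66, 2.66]. Speed limits (rad/s): [2.57, 2.57, 3.14, 3.14, 3.14, 3.14, 3.14].

### API

Orientations are given as [roll, pitch, yaw] about the fixed x, y, z axes, in that order (R = Rz(yaw) Ry(pitch) Rx(roll)).
In Python, from plant import get_obs, optics, bot gives the robot as it stands.
- The arm moves only by the shell command python3 -m handwheel 'ROWS' [FORCE]. ROWS is JSON, a list that holds one entry, the list of rows, each a list of 7 numbers: the closure, from 0 (fully open) to 1 (shut), then the shift along the tool's x, y, z in m, then the turn, a rotation vector about the tool's x, y, z in rad. A call has 1 to 20 rows; each row is the pose to reach, as a shift and turn from the pose commanded when the call began, along the tool's axes at that moment; what a row does not reach only later rows make up. A row lasts 1/8 s, in which the tool goes at most 62.5 mm and 10.7 degrees, less where a joint would pass 70% of its speed; a pose out of reach is approached as far as the arm can. A call with a gripper value outside its range is refused whole. The fingers move at their own pace and stop on an object; FORCE is the grip in N (left out, the last holds). Time passes only in rows, so rows that repeat a pose let the fingers close. It gives the time, the measured TCP pose, the force, the opening and the grip force at its end, in the units of the state.
- get_obs(): the state, without advancing time (a new reading comes with each control period).
- optics.snapshot(name): name is "scene" or "top" or "wrist"; returns a dict with "pixels" (384x512x3 uint8, red, green, blue), "depth" (384x512 float32, m along the optical axis (not along the pixel's ray), 0 where there is no reading), "fx", "fy", "cx", "cy" (pixels), "R" (3x3) and "t" (3): a world point X has camera coordinates R X + t. Camera axes: x right, y down, z forward; pixel columns grow to the right and rows downward; lengths in m; the calibration is good to about 2 mm. A picture is of the moment at which its call begins.
- bot.hand_in(): hands the job in; it is judged then, once.
The state is a dict: "clock": time; "joint_pos": joint angles; "joint_velocities": joint speeds; "joint_torque": joint torques, N m; "ee_pos": TCP position; "ee_rot": TCP orientation; "wrist_force": force on the tool from outside, world axes, zero at the start; "moment": the same for the moment, N m; "opening": finger opening in m; "grasp_force": force on a finger pad.
Only numpy, scipy, OpenCV 4.12 (cv2) and the standard library are available. Lean on these libraries where they do the work, as an engineer would, in place of code of your own. Each camera call takes 0.05 s, during which the arm holds its last target. There are 200 camera calls.

### The job

Lift the carrier with its five hanging slides off the aluminium drip stand and lower it into the staining dish that has five slots, so that every slide enters its own slot. Feel for the slots gently rather than forcing the slides, press the carrier fully home past the spring clips until its bar lies flat on the slotted insert, and let go. Keep the carrier upright and leave the amber bottle, the cardboard slide box and the four-slot dish alone.

Things in the scene. Friction and masses are not known exactly. Their poses are not given: they have to be found in the camera images.
- carrier_grip (a point): White plastic slide carrier (loose, 70 to 120 g): centre of its upright grip fin, 12 mm thick (x), 40 long (y), 40 tall, made to be pinched across the 12 mm from above. Under the fin a bar 22 mm wide (x), 112 long (y), 10 thick: its top 20 mm and its underside 30 mm below this point. x across the bar, y along the row of slides, z up. Either way round is the same.
- carrier_tip (a point): The same carrier: lower edge of its middle slide, 60 mm below the grip centre. Five white-framed glass slides hang from the bar in a row along y at 16 mm pitch, each 3 mm thick (y), 22 wide (x), 30 long below the bar, lower edges square.
- stand: Fixed aluminium drip stand, foot 50 x 118 mm; origin at the centre of its underside, y along its length. Two uprights, tops flat and 48 mm high, centred at y = +-46 mm, carry the ends of the carrier's bar, with a few mm and degrees of slack; the slides hang freely between them.
- dish: Fixed black staining dish with FIVE slots, 36 mm (x) by 130 mm (y) outside, walls 46 mm high; origin at the centre of its underside, y along the row of slots, z up. With the carrier home its bar lies on the rib tops and carrier_grip is 80 mm above this origin. All contact forces of the carrier on it together, the clips' squeeze of about 7 N included, must stay under 45 N.
- dish_top (a point): Centre of the five-slot dish at rib-top height (50 mm up). Its white insert, 102 mm long, has slots at 16 mm pitch, 4.6 mm wide (y), 37 deep, 28 long (x). The insert is shorter than the dish: its middle slot lies anywhere up to 9 mm along +-y from this point (not measured: feel, or look at the end gaps). Tight: stays put under 20 N. Central in x.
- dish_clips (a point): Middle of the five-slot dish at the height of its two spring clips, 14 mm below the rib tops: a sprung steel roller in each end rib bears on the outermost slides. At some 11 to 14 mm of slide depth they resist with about 4 to 10 N in all, then drag 2 to 5 N and hold the carrier. Pushing the bar on to the rib tops then meets a hard stop.
- spare: The other fixed black dish, same outside size, but its insert has only FOUR slots at 20 mm pitch: leave alone. Origin at the centre of its underside, y along its length.
- bottle_c (a point): Middle of a loose amber glass bottle with black cap, 30 mm across, 75 mm tall, standing; leave it alone.
- slide_box_c (a point): Middle of a loose closed cardboard slide box 85 x 45 x 32 mm; leave it alone.
Mind the look-alikes: they are no part of the job. Leave any purple or red look-alike of the dish alone.

How it is judged:
By the outcome, as a careful person would: the job done as asked, in the order asked, and still so for the second after the job is handed in, with the robot touching nothing.
It also fails if it takes over 72 s, if anything falls off the work surface, if the arm or the gripper's body presses on something with over 40 N, if the wrist force passes 120 N, or if a joint passes its speed limit or range.

## Working session

There is one attempt and no reset: what is moved stays moved. The work goes in short steps, Python scripts to look and compute and a shell command to move; the robot and the scene stay as the last step left them, time stands still between calls to the robot, and variables do not carry over. Pictures are saved under pics/ and viewed, at most 10 in all, crops included, and the job is handed in when it is done.

```bash
ls; mkdir -p pics; cat > h.py <<'E'
import numpy as np,cv2
from plant import get_obs,optics,bot
def snap(n,f=None):
    s=optics.snapshot(n)
    if f: cv2.imwrite('pics/'+f,cv2.cvtColor(s['pixels'],cv2.COLOR_RGB2BGR))
    return s
def cloud(s):
    d=s['depth'];v,u=np.mgrid[:d.shape[0],:d.shape[1]]
    c=np.stack([(u-s['cx'])/s['fx']*d,(v-s['cy'])/s['fy']*d,d],-1)
    return (c-np.array(s['t']))@np.array(s['R'])
E
python3 - <<'E'
from h import *
s=snap('top','top1.png');np.savez('top1.npz',**s)
s2=snap('scene','scene1.png');np.savez('scene1.npz',**s2)
o=get_obs();print(o)
print(s['R'],s['t'],s['fx'])
E
```

```text
pics
{'clock': 0.1, 'joint_pos': array([ 1.13710015,  0.46941386, -0.04856234,  1.53360681,  0.02408789,
        1.14101904, -0.0823038 ]), 'joint_velocities': array([ 0.00078423, -0.00307477, -0.00075731, -0.00258114, -0.00014007,
        0.00303444, -0.00077198]), 'joint_torque': array([ 6.66974720e-04, -5.11518073e+01, -4.68538818e-02, -2.38390303e+01,
        1.07766085e-02,  4.35293710e-03,  9.19039820e-06]), 'ee_pos': array([ 0.26561715, -0.61994698,  0.23031679]), 'ee_rot': array([-3.13973192e+00,  7.04696448e-05,  4.04788011e-01]), 'wrist_force': array([ 0.11138499, -0.97227458,  0.1990964 ]), 'moment': array([-0.00445427, -0.00407655, -0.02961021]), 'grasp_force': 0.0, 'opening': 0.08525135468743825}
[[-0.01882104 -0.99976584 -0.01067911]
 [-0.98562272  0.02034643 -0.16773156]
 [ 0.16790957  0.00736869 -0.98577486]] [0.11366197 0.57589532 1.10877313] 494.88090548727973
```

View pics/top1.png

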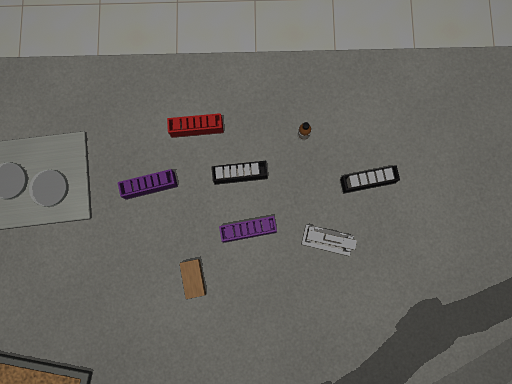

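View pics/scene1.png

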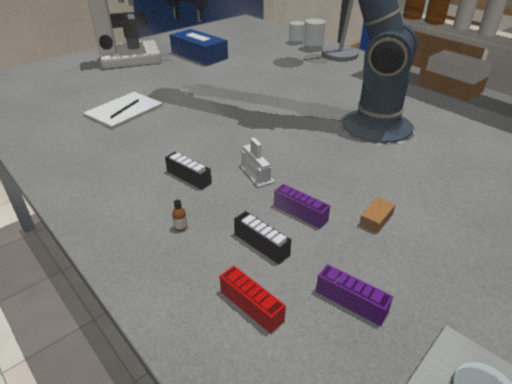

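The carrier on its stand is at top px (329,240). The dish candidates are black (240,172), black (370,179), red (195,125), purple (148,184) and purple (248,228). I'll enlarge the two black ones to count slots.

```bash
python3 - <<'E'
from h import *
s=dict(np.load('top1.npz'));p=cv2.cvtColor(s['pixels'],cv2.COLOR_RGB2BGR)
L=[(240,172),(370,179),(329,240)]
t=[cv2.resize(p[v-20:v+20,u-36:u+36],(792,198*2)[:1]+(440,),interpolation=cv2.INTER_CUBIC) for u,v in L]
t=[cv2.resize(x,(360,200)) for x in t]
cv2.imwrite('pics/c1.png',np.vstack(t))
X=cloud(s)
for n,(u,v) in zip('AB C',[(240,172),(370,179)]):
    w=X[v-20:v+20,u-40:u+40].reshape(-1,3);m=w[w[:,2]>0.035]
    r=cv2.minAreaRect((m[:,:2]*1000).astype(np.float32));print(n,r,m[:,2].max())
w=X[215:265,290:365].reshape(-1,3)
for a,b in [(.03,.2),(.05,.062),(.075,.12)]:
    m=w[(w[:,2]>a)&(w[:,2]<b)];print(a,len(m),cv2.minAreaRect((m[:,:2]*1000).astype(np.float32)) if len(m) else '',m.mean(0) if len(m) else '',m[:,2].max() if len(m) else '')
for u,v in [(305,129),(192,279)]: print(X[v,u])
E
```

```text
A ((512.967041015625, 147.53726196289062), (267.1536560058594, 129.95013427734375), 4.9935383796691895) 1.190810314211473
B ((530.4034423828125, -44.97401428222656), (84.59030151367188, 395.0271911621094), 34.5383186340332) 1.190810314211473
0.03 559 ((461.98370361328125, -53.101837158203125), (112.29841613769531, 34.0991096496582), 75.14342498779297) [ 0.45964198 -0.05060998  0.06456776] 0.102064879028388
0.05 353 ((461.6388244628906, -53.10950469970703), (112.1793441772461, 31.9299373626709), 75.48975372314453) [ 0.45930202 -0.0515243   0.05753503] 0.061966127338793815
0.075 118 ((460.1390686035156, -52.47821807861328), (40.20762252807617, 12.213570594787598), 75.85091400146484) [ 0.45949207 -0.05161536  0.09600126] 0.102064879028388
[ 7.19980877e-01 -4.41726536e-04  6.49318725e-02]
[0.37692341 0.26847273 0.03739048]
```

View pics/c1.png

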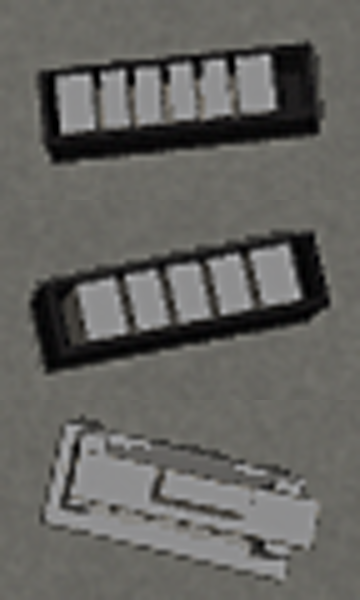

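The top black dish has 6 rib blocks, so 5 slots: it is the target at px (240,172), with its insert shifted to the left in the image. The other black dish (370,179) has 4 slots, so it's the spare. Next I'll refit the target's pose.

```bash
cat >> h.py <<'E'
def tool():
    from scipy.spatial.transform import Rotation as Ro
    o=get_obs();return Ro.from_euler('xyz',o['ee_rot']).as_matrix(),np.array(o['ee_pos'])
def plan(target,yaxis_deg):
    """shift in tool axes and turn about tool z to bring TCP to target with tool y along yaxis_deg"""
    R,p=tool();cur=np.degrees(np.arctan2(R[1,1],R[0,1]))
    d=(yaxis_deg-cur+90)%180-90
    print('shift',np.round(R.T@(np.array(target)-p),4),'turn z (tool) rad',round(-np.radians(d),4),'tilt',np.round(R[:,2],4))
E
python3 - <<'E'
from h import *
s=dict(np.load('top1.npz'));X=cloud(s)
w=X[150:192,200:280].reshape(-1,3);c=s['pixels'][150:192,200:280].reshape(-1,3).max(1)
for n,k in (('all',(w[:,2]>.035)&(w[:,2]<.065)),('white',(w[:,2]>.043)&(w[:,2]<.065)&(c>100))):
    m=w[k];print(n,cv2.minAreaRect((m[:,:2]*1000).astype(np.float32)),np.median(m,0))
plan([.54,.14,.25],-5)
E
```

```text
all ((627.5256958007812, 157.54490661621094), (37.16299819946289, 129.94786071777344), 5.004451751708984) [0.62536858 0.15952592 0.04842429]
white ((626.8584594726562, 162.8125762939453), (27.531055450439453, 101.33716583251953), 4.823421001434326) [0.62709454 0.16621461 0.05009548]
shift [ 0.5515 -0.5905 -0.0186] turn z (tool) rad -1.0787 tilt [-8.0e-04  1.7e-03 -1.0e+00]
```

```bash
python3 - <<'E'
from h import *
plan([.460,-.0525,.22],-14.4)
s=snap('wrist');R,p=tool();cam=-np.array(s['R']).T@np.array(s['t']);print(R.T@(cam-p),s['R']@R,s['fx'])
E
```

```text
shift [ 0.4021 -0.445   0.0111] turn z (tool) rad -0.9147 tilt [-8.0e-04  1.7e-03 -1.0e+00]
[ 0.0791928   0.00099991 -0.14232266] [[ 5.23609648e-04  9.99999178e-01 -1.17059375e-03]
 [-9.49516736e-01  1.29941828e-04 -3.13716355e-01]
 [-3.13715945e-01  1.27576327e-03  9.49516023e-01]] 296.23501543772693
```

```bash
python3 - <<'E'
from h import *
plan([.6275,.1575,.23],5)
E
```

```text
shift [ 0.6388 -0.5722  0.0013] turn z (tool) rad -1.2532 tilt [-6.0e-04  1.3e-03 -1.0e+00]
```

```bash
python3 -m handwheel '[[[0,0.04,-0.036,0,0,0,-0.09],[0,0.08,-0.072,0,0,0,-0.18],[0,0.12,-0.108,0,0,0,-0.27],[0,0.16,-0.144,0,0,0,-0.36],[0,0.20,-0.18,0,0,0,-0.45],[0,0.24,-0.215,0,0,0,-0.54],[0,0.28,-0.25,0,0,0,-0.63],[0,0.32,-0.286,0,0,0,-0.72],[0,0.36,-0.322,0,0,0,-0.81],[0,0.40,-0.358,0,0,0,-0.90],[0,0.44,-0.394,0,0,0,-0.98],[0,0.48,-0.43,0,0,0,-1.06],[0,0.52,-0.466,0,0,0,-1.12],[0,0.56,-0.502,0,0,0,-1.19],[0,0.60,-0.538,0,0,0,-1.253],[0,0.639,-0.572,0.001,0,0,-1.253],[0,0.639,-0.572,0.001,0,0,-1.253],[0,0.639,-0.572,0.001,0,0,-1.253]]]' 40
python3 - <<'E'
from h import *
s=snap('wrist','w1.png');np.savez('w1.npz',**s);X=cloud(s)
c=s['pixels'].max(2)
k=(X[...,2]>.035)&(X[...,2]<.065)&(np.hypot(X[...,0]-.627,X[...,1]-.16)<.085)
for n,q in (('all',k),('white',k&(c>100)&(X[...,2]>.043))):
    m=X[q];print(n,cv2.minAreaRect((m[:,:2]*1000).astype(np.float32)),np.median(m,0))
plan([.6275,.1575,.23],5)
E
```

```text
clock: 2.4
ee_pos: [0.6277, 0.1563, 0.2297]
ee_rot: [-3.14, 0.001, 1.658]
wrist_force: [0.1, -0.1, -0.2]
opening: 0.0853
grasp_force: 0.0
all ((627.120849609375, 155.07286071777344), (36.06578826904297, 130.15773010253906), 5.072872638702393) [0.62666131 0.15917813 0.04895698]
white ((625.3663940429688, 155.2017822265625), (32.59498596191406, 129.5009002685547), 5.04359245300293) [0.62658717 0.16504797 0.04989379]
shift [ 0.0021 -0.0001 -0.0001] turn z (tool) rad -0.0018 tilt [-7.0e-04 -1.5e-03 -1.0e+00]
```

View pics/w1.png

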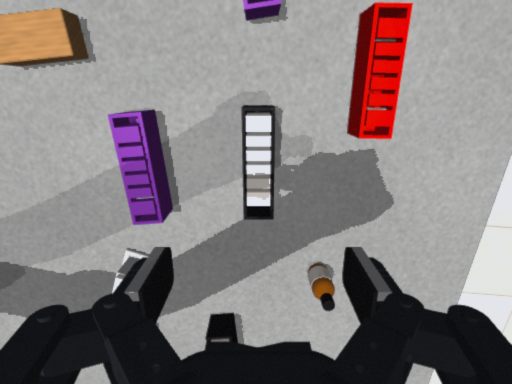

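The wrist view shows the black dish at (258,162) with 6 white ribs, so 5 slots, and red and purple look-alikes beside it. Next I'll find the slot positions along its axis, then plan for the carrier.

```bash
python3 - <<'E'
from h import *
s=dict(np.load('w1.npz'));g=s['pixels'].astype(float).mean(2)
c0=np.array([.627,.1555]);a=np.radians(95);e=np.array([np.cos(a),np.sin(a)]);f=np.array([np.sin(a),-np.cos(a)])
def samp(t,x):
    P=np.array([*(c0+e*t+f*x),.05]);q=s['R']@P+s['t']
    u=s['fx']*q[0]/q[2]+s['cx'];v=s['fy']*q[1]/q[2]+s['cy']
    return cv2.getRectSubPix(g.astype(np.float32),(1,1),(u,v))[0,0]
T=np.arange(-.07,.0701,.001)
pr=np.array([np.mean([samp(t,x) for x in np.arange(-.009,.0091,.003)]) for t in T])
print(' '.join(f'{int(t*1000)}:{int(v)}' for t,v in zip(np.round(T,3),pr)))
X_=np.arange(-.022,.0221,.001)
print(' '.join(f'{round(x*1000)}:{int(np.mean([samp(t,x) for t in (.012,.03,.045)]))}' for x in X_))
plan([.460,-.0525,.22],-14.4)
E
```

```text
-70:106 -69:106 -68:107 -67:107 -66:107 -65:105 -64:92 -63:63 -62:38 -61:28 -60:22 -59:16 -58:11 -57:10 -56:9 -55:9 -54:9 -53:9 -52:10 -51:10 -50:9 -49:9 -48:10 -47:54 -46:137 -45:216 -44:230 -43:231 -42:231 -41:231 -40:231 -39:231 -38:226 -37:223 -36:217 -35:206 -34:194 -33:189 -32:188 -31:186 -30:173 -29:146 -28:117 -27:107 -26:107 -25:122 -24:139 -23:146 -22:147 -21:147 -20:148 -19:147 -18:147 -17:147 -16:147 -15:147 -14:145 -13:126 -12:111 -11:106 -10:108 -9:118 -8:149 -7:180 -6:212 -5:228 -4:231 -3:231 -2:231 -1:231 0:231 1:230 2:219 3:180 4:134 5:115 6:119 7:149 8:211 9:228 10:231 11:232 12:232 13:231 14:232 15:232 16:231 17:231 18:228 19:177 20:132 21:114 22:118 23:148 24:202 25:227 26:231 27:232 28:232 29:231 30:232 31:231 32:231 33:231 34:221 35:184 36:134 37:114 38:115 39:143 40:218 41:231 42:231 43:231 44:231 45:232 46:231 47:231 48:231 49:231 50:231 51:231 52:231 53:231 54:232 55:230 56:198 57:140 58:106 59:78 60:45 61:31 62:37 63:39 64:38 65:32 66:40 67:92 68:141 69:150 70:150
-22:150 -21:150 -20:149 -19:146 -18:121 -17:71 -16:42 -15:41 -14:87 -13:187 -12:226 -11:231 -10:232 -9:232 -8:231 -7:231 -6:231 -5:231 -4:232 -3:231 -2:231 -1:232 0:231 1:232 2:232 3:232 4:232 5:232 6:232 7:232 8:231 9:232 10:232 11:231 12:230 13:207 14:126 15:59 16:36 17:41 18:65 19:83 20:87 21:88 22:90
shift [-0.1928 -0.1849  0.0103] turn z (tool) rad 0.3368 tilt [-7.0e-04 -1.5e-03 -1.0e+00]
```

```bash
python3 -m handwheel '[[[0,-0.048,-0.046,0,0,0,0.084],[0,-0.096,-0.092,0,0,0,0.168],[0,-0.144,-0.138,0.005,0,0,0.252],[0,-0.193,-0.185,0.01,0,0,0.337],[0,-0.193,-0.185,0.01,0,0,0.337],[0,-0.193,-0.185,0.01,0,0,0.337]]]'
python3 - <<'E'
from h import *
s=snap('wrist','w2.png');np.savez('w2.npz',**s);X=cloud(s)
near=np.hypot(X[...,0]-.46,X[...,1]+.0525)<.075
for a,b in [(.03,.12),(.05,.065),(.085,.12)]:
    m=X[near&(X[...,2]>a)&(X[...,2]<b)];print(a,len(m),cv2.minAreaRect((m[:,:2]*1000).astype(np.float32)),np.median(m,0),np.percentile(m[:,2],90))
plan([.460,-.0525,.22],-14.4)
E
```

```text
clock: 3.2
ee_pos: [0.4591, -0.054, 0.2206]
ee_rot: [3.141, 0.002, 1.315]
wrist_force: [0.2, 0.3, 0.7]
opening: 0.0853
grasp_force: 0.0
0.03 2423 ((461.546630859375, -54.812992095947266), (111.77156829833984, 33.97553253173828), 75.25360107421875) [ 0.46216891 -0.04237478  0.05806233] 0.0979153959372816
0.05 1525 ((459.2283020019531, -54.2832145690918), (111.73236083984375, 21.70745277404785), 76.00119018554688) [ 0.46299671 -0.03429683  0.05790236] 0.05887551969874112
0.085 540 ((459.2747802734375, -54.445953369140625), (40.25129699707031, 11.349261283874512), 75.47696685791016) [ 0.45988499 -0.0520288   0.09783702] 0.0987092686461555
shift [-0.0001 -0.0002  0.0008] turn z (tool) rad -0.0017 tilt [ 1.2e-03 -7.0e-04 -1.0e+00]
```

View pics/w2.png

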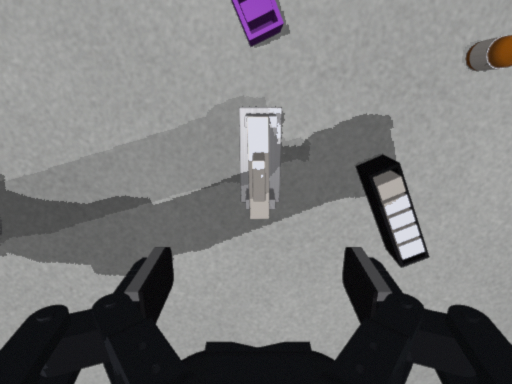

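The carrier fin is at (260,175) in the wrist view, centred between the fingers; the spare dish on the right is lower than the finger tips.

```bash
python3 - <<'E'
from h import *
plan([.4593,-.0544,.062],-14.2)
E
```

```text
shift [-0.0021 -0.0006  0.1588] turn z (tool) rad -0.0052 tilt [ 1.2e-03 -7.0e-04 -1.0e+00]
```

```bash
python3 -m handwheel '[[[0,-0.002,-0.001,0.05,0,0,-0.005],[0,-0.002,-0.001,0.1,0,0,-0.005],[0,-0.002,-0.001,0.14,0,0,-0.005],[0,-0.002,-0.001,0.159,0,0,-0.005],[0,-0.002,-0.001,0.159,0,0,-0.005],[1,-0.002,-0.001,0.159,0,0,-0.005],[1,-0.002,-0.001,0.159,0,0,-0.005],[1,-0.002,-0.001,0.159,0,0,-0.005],[1,-0.002,-0.001,0.159,0,0,-0.005],[1,-0.002,-0.001,0.159,0,0,-0.005],[1,-0.002,-0.001,0.159,0,0,-0.005],[1,-0.002,-0.001,0.159,0,0,-0.005],[1,-0.002,-0.001,0.159,0,0,-0.005]]]' 60
python3 - <<'E'
from h import *
o=get_obs();print(o['wrist_force'],o['moment'],o['opening'],o['grasp_force'])
plan([.4593,-.0544,.062],-14.2)
E
```

```text
clock: 4.88
ee_pos: [0.4594, -0.0532, 0.0618]
ee_rot: [3.141, 0.0, 1.326]
wrist_force: [-0.2, -0.8, 5.3]
opening: 0.0113
grasp_force: 60.1
[-0.15397458 -0.75917811  5.32504626] [-0.09328209  0.14644527 -0.02599224] 0.011300928732993943 60.09292423725128
shift [-0.0012  0.0002 -0.0002] turn z (tool) rad 0.0026 tilt [ 7.e-04 -4.e-04 -1.e+00]
```

```bash
python3 -m handwheel '[[[1,0,0,-0.01,0,0,0],[1,0,0,-0.025,0,0,0],[1,0,0,-0.045,0,0,0],[1,0,0,-0.065,0,0,0],[1,0,0,-0.08,0,0,0],[1,0,0,-0.08,0,0,0]]]' 80
python3 - <<'E'
from h import *
o=get_obs();print(o['wrist_force'],o['moment'],o['opening'],o['grasp_force'])
plan([.6264,.1621,.13],5.04)
E
```

```text
clock: 5.62
ee_pos: [0.4597, -0.0531, 0.1426]
ee_rot: [3.139, -0.0, 1.326]
wrist_force: [0.3, -0.2, -0.5]
opening: 0.0112
grasp_force: 77.8
[ 0.30685626 -0.20942568 -0.46981943] [-0.02965062 -0.01148039  0.04575125] 0.011182665240277874 77.84043788909912
shift [0.2492 0.1094 0.0129] turn z (tool) rad -0.3332 tilt [ 2.8e-03 -7.0e-04 -1.0e+00]
```

```bash
python3 -m handwheel '[[[1,0.03,0.013,0,0,0,-0.04],[1,0.07,0.031,0,0,0,-0.09],[1,0.11,0.048,0,0,0,-0.15],[1,0.15,0.066,0,0,0,-0.20],[1,0.19,0.083,0,0,0,-0.25],[1,0.22,0.097,0,0,0,-0.30],[1,0.24,0.105,0.003,0,0,-0.325],[1,0.249,0.1095,0.008,0,0,-0.333],[1,0.249,0.1095,0.012,0,0,-0.333],[1,0.249,0.1095,0.012,0,0,-0.333],[1,0.249,0.1095,0.012,0,0,-0.333]]]'
python3 - <<'E'
from h import *
o=get_obs();print(o['wrist_force'],o['moment'],o['opening'],o['grasp_force'])
plan([.6264,.1621,.10],5.04)
s=snap('wrist','w3.png');np.savez('w3.npz',**s)
s=snap('top','t3.png');np.savez('t3.npz',**s)
E
```

```text
clock: 7.0
ee_pos: [0.6254, 0.1609, 0.1294]
ee_rot: [-3.141, 0.001, 1.658]
wrist_force: [0.3, 0.4, -2.6]
opening: 0.0114
grasp_force: 77.9
[ 0.28950905  0.40249963 -2.57892912] [ 0.01376162 -0.01931922 -0.01789934] 0.011448489928795675 77.87109375
shift [0.0011 0.0011 0.0294] turn z (tool) rad -0.0011 tilt [-0.e+00 -8.e-04 -1.e+00]
```

View pics/w3.png

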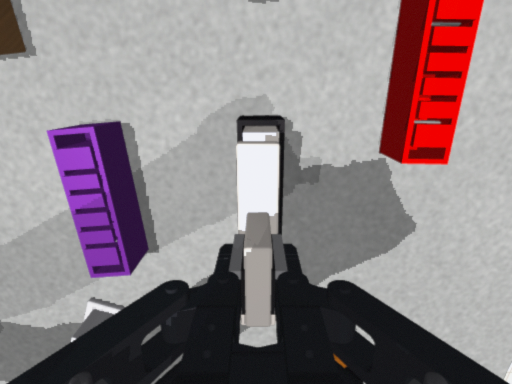

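The carrier is held above the dish: the bar's far end is at (258,142) and the insert's far end is visible at (260,130). I'll measure the relative offset in this same image.

```bash
python3 - <<'E'
from h import *
s=dict(np.load('w3.npz'));X=cloud(s);g=s['pixels'].max(2)
R,p=tool();L=(X-p)@R   # tool coords
a=np.radians(95);e=np.array([np.cos(a),np.sin(a)]);f=np.array([np.sin(a),-np.cos(a)])
print('tcp along',p[:2]@e,'across',p[:2]@f,'prior slot',np.array([.6265,.1609])@e,np.array([.6265,.1609])@f)
al=X[...,:2]@e;ac=X[...,:2]@f
bar=(abs(X[...,2]-.1255)<.006)&(L[...,0]>.022)&(abs(L[...,1])<.02)
print('bar n',bar.sum(),'z',np.median(X[bar][:,2]),'far end',np.percentile(al[bar],[99,100]),'ctr',np.percentile(al[bar],99.7)-.056,'across',(ac[bar].min()+ac[bar].max())/2,np.ptp(ac[bar]))
q=X[bar][:,:2];r=cv2.minAreaRect((q*1000).astype(np.float32));print('bar rect',r)
ins=(abs(X[...,2]-.05)<.005)&(g>130)&(al>.10)&(abs(L[...,1])<.02)
print('ins n',ins.sum(),'far',np.percentile(al[ins],[99,100])-.051,'across',(ac[ins].min()+ac[ins].max())/2,np.ptp(ac[ins]))
# brightness profile in image along axis column for edges
for z,lab in ((.1255,'bar'),(.05,'ins')):
    out=[]
    for t in np.arange(.03,.075,.001):
        v=[]
        for x in (-.006,-.003,0,.003,.006):
            P=np.array([*(p[:2]+e*t+f*x),z]);c=s['R']@P+s['t'];u=s['fx']*c[0]/c[2]+s['cx'];w=s['fy']*c[1]/c[2]+s['cy']
            v.append(cv2.getRectSubPix(g.astype(np.float32),(1,1),(u,w))[0,0])
        out.append(f'{round(t*1000)}:{int(np.mean(v))}')
    print(lab,' '.join(out))
E
```

```text
tcp along 0.10616377835501002 across 0.6372963247134213 prior slot 0.10568465409155396 0.6381393373625768
bar n 2691 z 0.12531211777398546 far end [0.16082101 0.16100214] ctr 0.10491902457500227 across 0.6360058525185808 0.02200198066569492
bar rect ((620.9834594726562, 199.47068786621094), (22.000486373901367, 32.82527542114258), 5.004322528839111)
ins n 324 far [0.10561544 0.10565412] across 0.6383556861566555 0.026215499083269922
bar 30:247 31:247 32:247 33:247 34:247 35:247 36:247 37:247 38:247 39:247 40:247 41:247 42:247 43:247 44:247 45:247 46:247 47:247 48:247 49:247 50:247 51:247 52:247 53:246 54:238 55:162 56:169 57:215 58:216 59:237 60:217 61:132 62:126 63:107 64:47 65:44 66:37 67:14 68:52 69:162 70:170 71:165 72:165 73:169 74:170
ins 30:247 31:247 32:247 33:247 34:247 35:247 36:247 37:247 38:247 39:247 40:246 41:240 42:206 43:145 44:163 45:226 46:231 47:230 48:232 49:243 50:234 51:161 52:128 53:127 54:125 55:100 56:53 57:44 58:44 59:40 60:21 61:14 62:28 63:108 64:162 65:166 66:165 67:165 68:165 69:165 70:165 71:165 72:165 73:165 74:164
```

```bash
python3 -m handwheel '[[[1,0.001,0.0015,0.01,0,0,0],[1,0.001,0.0015,0.022,0,0,0],[1,0.001,0.0015,0.03,0,0,0],[1,0.001,0.0015,0.032,0,0,0],[1,0.001,0.0015,0.032,0,0,0],[1,0.001,0.0015,0.032,0,0,0]]]'
python3 - <<'E'
from h import *
o=get_obs();print(o['wrist_force'],o['moment'])
plan([.6264,.1621,.0938],5.0)
E
```

```text
clock: 7.85
ee_pos: [0.6273, 0.1633, 0.0977]
ee_rot: [3.141, -0.0, 1.659]
wrist_force: [-0.8, -0.0, -0.4]
opening: 0.0109
grasp_force: 77.9
[-0.75623057 -0.03890906 -0.38715878] [-0.00169688 -0.06846383  0.00762057]
shift [-0.0011 -0.001   0.0039] turn z (tool) rad 0.0008 tilt [ 8.e-04  2.e-04 -1.e+00]
```

```bash
python3 -m handwheel '[[[1,0,0,0.001,0,0,0],[1,0,0,0.002,0,0,0],[1,0,0,0.003,0,0,0],[1,0,0,0.004,0,0,0],[1,0,0,0.005,0,0,0],[1,0,0,0.0055,0,0,0],[1,0,0,0.0055,0,0,0],[1,0,0,0.0055,0,0,0]]]'
python3 - <<'E'
from h import *
o=get_obs();print(o['wrist_force'],o['moment'],o['ee_pos'])
E
```

```text
clock: 8.85
ee_pos: [0.6272, 0.1632, 0.0937]
ee_rot: [3.141, 0.001, 1.659]
wrist_force: [-3.3, -1.5, 9.0]
opening: 0.011
grasp_force: 79.6
[-3.28476802 -1.5107967   9.02316405] [-0.34363567  0.86006387 -0.00136291] [0.6271869  0.16315258 0.09368923]
```

```bash
python3 -m handwheel '[[[1,0,0,-0.001,0,0,0],[1,-0.0003,0,-0.001,0,0,0],[1,-0.0006,0,-0.001,0,0,0],[1,-0.0009,0,-0.001,0,0,0],[1,-0.0009,0,-0.001,0,0,0],[1,-0.0009,0,-0.001,0,0,0]]]'
python3 - <<'E'
from h import *
o=get_obs();print(o['wrist_force'],o['moment'],o['ee_pos'])
E
```

```text
clock: 9.6
ee_pos: [0.6271, 0.163, 0.0937]
ee_rot: [3.141, -0.001, 1.659]
wrist_force: [-2.1, -0.6, 6.0]
opening: 0.0113
grasp_force: 78.7
[-2.08624921 -0.55812966  5.96385343] [0.01546252 0.59725674 0.01298339] [0.62714092 0.16303646 0.09371416]
```

```bash
python3 -m handwheel '[[[1,0,0,-0.001,0,0,0],[1,-0.0004,0,-0.001,0,0,0],[1,-0.0008,0,-0.001,0,0,0],[1,-0.0012,0,-0.001,0,0,0],[1,-0.0012,0,-0.001,0,0,0]]]'
python3 - <<'E'
from h import *
o=get_obs();print(o['wrist_force'],o['moment'],o['ee_pos'])
E
python3 -m handwheel '[[[1,-0.0004,0,0,0,0,0],[1,-0.0008,0,0,0,0,0],[1,-0.0012,0,0,0,0,0],[1,-0.0012,0,0,0,0,0]]]'
```

```text
clock: 10.22
ee_pos: [0.6271, 0.161, 0.0936]
ee_rot: [-3.141, -0.0, 1.659]
wrist_force: [-0.3, 0.5, -1.4]
opening: 0.0109
grasp_force: 77.8
[-0.32330019  0.53850789 -1.3839297 ] [0.15113163 0.08587986 0.0126533 ] [0.62707924 0.16104493 0.09359308]
clock: 10.72
ee_pos: [0.6275, 0.1592, 0.0939]
ee_rot: [3.141, 0.001, 1.658]
wrist_force: [1.0, -0.4, -0.0]
opening: 0.0111
grasp_force: 78.0
```

```bash
python3 -m handwheel '[[[1,0.0005,0,-0.001,0,0,0],[1,0.0015,0,-0.001,0,0,0],[1,0.0025,0,-0.001,0,0,0],[1,0.0025,0,-0.001,0,0,0],[1,0.0025,0,0,0,0,0],[1,0.0025,0,0.001,0,0,0],[1,0.0025,0,0.002,0,0,0],[1,0.0025,0,0.002,0,0,0],[1,0.0025,0,0.002,0,0,0]]]'
python3 - <<'E'
from h import *
o=get_obs();print(o['wrist_force'],o['moment'],o['ee_pos'])
E
```

```text
clock: 11.85
ee_pos: [0.6271, 0.1623, 0.0918]
ee_rot: [3.142, 0.0, 1.659]
wrist_force: [0.1, -0.2, -0.9]
opening: 0.0111
grasp_force: 78.0
[ 0.06035664 -0.17350561 -0.90417276] [0.05006513 0.02707377 0.02262646] [0.62708647 0.1622607  0.09179535]
```

In the slots by about 2 mm with no contact force. I'll keep descending slowly.

```bash
python3 -m handwheel '[[[1,0,0,0.001,0,0,0],[1,0,0,0.002,0,0,0],[1,0,0,0.003,0,0,0],[1,0,0,0.004,0,0,0],[1,0,0,0.005,0,0,0],[1,0,0,0.006,0,0,0],[1,0,0,0.006,0,0,0],[1,0,0,0.006,0,0,0]]]'
python3 - <<'E'
from h import *
o=get_obs();print(o['wrist_force'],o['moment'],o['ee_pos'])
E
```

```text
clock: 12.85
ee_pos: [0.6271, 0.1623, 0.0858]
ee_rot: [3.142, 0.0, 1.659]
wrist_force: [0.1, 0.7, -0.7]
opening: 0.011
grasp_force: 78.0
[ 0.10198665  0.67528693 -0.67531185] [-0.01779945 -0.0263586  -0.04849798] [0.62707836 0.16230418 0.08583555]
```

```bash
python3 -m handwheel '[[[1,0,0,0.001,0,0,0],[1,0,0,0.002,0,0,0],[1,0,0,0.003,0,0,0],[1,0,0,0.004,0,0,0],[1,0,0,0.005,0,0,0],[1,0,0,0.006,0,0,0],[1,0,0,0.007,0,0,0],[1,0,0,0.008,0,0,0],[1,0,0,0.009,0,0,0],[1,0,0,0.009,0,0,0]]]'
python3 - <<'E'
from h import *
o=get_obs();print(o['wrist_force'],o['moment'],o['ee_pos'])
E
```

```text
clock: 14.1
ee_pos: [0.6275, 0.1623, 0.0768]
ee_rot: [3.141, -0.0, 1.659]
wrist_force: [0.8, 0.3, 2.1]
opening: 0.0109
grasp_force: 78.4
[0.76748324 0.25510463 2.13205121] [-0.16456853 -0.34981427 -0.00324318] [0.62754177 0.16232539 0.07684291]
```

```bash
python3 -m handwheel '[[[1,0,0,0.001,0,0,0],[1,0,0,0.002,0,0,0],[1,0,0,0.003,0,0,0],[1,0,0,0.004,0,0,0],[1,0,0,0.005,0,0,0],[1,0,0,0.006,0,0,0],[1,0,0,0.007,0,0,0],[1,0,0,0.008,0,0,0],[1,0,0,0.009,0,0,0],[1,0,0,0.010,0,0,0],[1,0,0,0.011,0,0,0],[1,0,0,0.011,0,0,0]]]'
python3 - <<'E'
from h import *
o=get_obs();print(o['wrist_force'],o['moment'],o['ee_pos'])
E
```

```text
clock: 15.6
ee_pos: [0.627, 0.1622, 0.0656]
ee_rot: [-3.141, 0.0, 1.659]
wrist_force: [0.5, 0.1, 1.9]
opening: 0.011
grasp_force: 78.4
[0.52366388 0.08889912 1.93205317] [-0.19645374 -0.04144528  0.00919844] [0.62696442 0.16220044 0.06556015]
```

```bash
python3 -m handwheel '[[[1,0,0,0.0005,0,0,0],[1,0,0,0.001,0,0,0],[1,0,0,0.0015,0,0,0],[1,0,0,0.002,0,0,0],[1,0,0,0.0025,0,0,0],[1,0,0,0.0025,0,0,0]]]'
python3 - <<'E'
from h import *
o=get_obs();print(o['wrist_force'],o['moment'],o['ee_pos'])
E
```

```text
clock: 16.35
ee_pos: [0.6271, 0.1623, 0.0638]
ee_rot: [3.141, 0.0, 1.659]
wrist_force: [-0.1, -0.8, 6.1]
opening: 0.0107
grasp_force: 79.1
[-0.11712109 -0.7903624   6.13441175] [-0.26024816  0.29812871  0.01241851] [0.6271079  0.16231006 0.06384811]
```

```bash
python3 -m handwheel '[[[1,0,0,0.0005,0,0,0],[1,0,0,0.001,0,0,0],[1,0,0,0.0015,0,0,0],[1,0,0,0.0015,0,0,0],[1,0,0,0.0015,0,0,0]]]'
python3 - <<'E'
from h import *
o=get_obs();print(o['wrist_force'],o['moment'],o['ee_pos'])
E
```

```text
clock: 16.98
ee_pos: [0.6272, 0.1623, 0.0638]
ee_rot: [3.141, 0.001, 1.659]
wrist_force: [-4.5, -2.3, 14.8]
opening: 0.0115
grasp_force: 80.3
[-4.4512758  -2.25318549 14.84687775] [-0.54464233  1.06649225  0.00372855] [0.62715875 0.16228556 0.06380568]
```

Hard stop at the expected height (TCP 0.0638). I'll unload, release and retreat.

```bash
python3 -m handwheel '[[[1,0,0,-0.001,0,0,0],[1,0,0,-0.002,0,0,0],[1,0,0,-0.002,0,0,0],[0,0,0,-0.002,0,0,0],[0,0,0,-0.002,0,0,0],[0,0,0,-0.002,0,0,0],[0,0,0,-0.002,0,0,0],[0,0,0,-0.002,0,0,0],[0,0,0,-0.002,0,0,0],[0,0,0,-0.002,0,0,0],[0,0,0,-0.01,0,0,0],[0,0,0,-0.04,0,0,0],[0,0,0,-0.08,0,0,0],[0,0,0,-0.13,0,0,0],[0,0,0,-0.16,0,0,0],[0,0,0,-0.16,0,0,0],[0,0,0,-0.16,0,0,0]]]'
python3 - <<'E'
from h import *
s=snap('wrist','w4.png');X=cloud(s)
a=np.radians(95);e=np.array([np.cos(a),np.sin(a)])
m=X[(X[...,2]>.035)&(X[...,2]<.12)&(np.hypot(X[...,0]-.627,X[...,1]-.16)<.07)]
print(np.histogram(m[:,2],bins=np.arange(.036,.112,.004)))
b=m[abs(m[:,2]-.06)<.004];t=b[:,:2]@e
print('slope',np.polyfit(t,b[:,2],1),cv2.minAreaRect((b[:,:2]*1000).astype(np.float32)))
f=m[m[:,2]>.09];print('fin top',np.median(f[:,2]))
E
```

```text
clock: 19.1
ee_pos: [0.6265, 0.1619, 0.2212]
ee_rot: [-3.141, 0.001, 1.659]
wrist_force: [-0.5, -0.2, -0.1]
opening: 0.0855
grasp_force: 0.0
(array([  58,   77, 1043,  293,    1,  785,  727,    4,   10,   11,   12,
         11,   13,    8,    7,  289,  251,    0,    0]), array([0.036, 0.04 , 0.044, 0.048, 0.052, 0.056, 0.06 , 0.064, 0.068,
       0.072, 0.076, 0.08 , 0.084, 0.088, 0.092, 0.096, 0.1  , 0.104,
       0.108, 0.112]))
slope [-0.00153028  0.06014866] ((626.2587890625, 160.5412139892578), (22.032047271728516, 111.78633117675781), 5.079489707946777)
fin top 0.09988392410119422
```

View pics/w4.png

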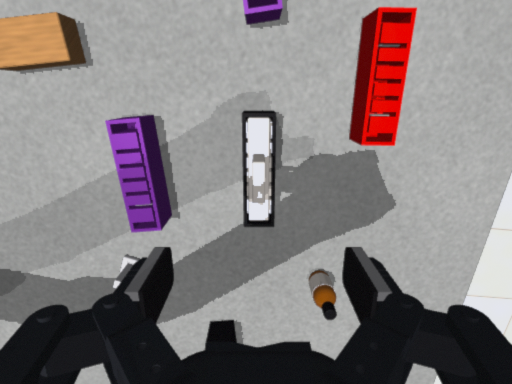

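The wrist view shows the carrier at (258,168), seated flat in the dish. Bar top is at 60 mm, fin top at 100 mm, and the bar is level.

```bash
python3 -c "
from plant import bot;print(bot.hand_in())"
```

```text
the job is handed in; nothing more can be done
None
```

The carrier is pressed fully home in the five-slot dish (bar level at 60 mm, hard stop reached at about 15 N wrist force), released and handed in at about 19 s; nothing else was touched.

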